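Lever open a blank case and hold a handle blank pressed in a V-cradle

ROBOT

A 7-joint arm with a two-finger parallel gripper is mounted at the origin on the work surface. World frame = base frame: x ahead of the robot, y to its left, z up, the work surface at z = 0. Lengths are in m, angles in rad, forces in N, time in s.
With the tool pointing down it reaches from about 0.425 to 0.95 m from the base axis. Payload 4.7 kg.
Tool frame: the origin (TCP) lies on the centre line of the jaws, within the pads' length; the fingertips stand robot.nose_length ahead of it and the grasp point (between the pads) lies 8 mm behind it (robot.nose_length is the distance from the TCP to the fingertips, in m); z points along the fingers, x is the direction in which the jaws open and shut, and the axes are right-handed (so a half turn about z gives the same grasp; the last joint's range is limited). The gripper opens to 85 mm and grips with 20 to 120 N. Pads are 22 mm wide; open, the fingers measure 114 mm over their backs; the gripper's body (76 mm by 85 mm) begins 54 mm behind the grasp point. The pads swing forward as they close: fully open they stand 13 mm farther back than shut.
Start: joints at [-1.155, 0.469, -0.049, 1.532, 0.024, 1.141, -0.082], TCP at [0.29, 0.609, 0.242] pointing down, gripper open.
Joint ranges: [-2.59, 2.59], [-0.33, 1.99], [-1.39, 1.29], [0.1, 2.45], [-1.04, 4.18], [0.21, 1.99], [-2.66, 2.66]. Speed limits (rad/s): [2.57, 2.57, 3.14, 3.14, 3.14, 3.14, 3.14].

INTERFACE

Orientations are given as [roll, pitch, yaw] about the fixed x, y, z axes, in that order (R = Rz(yaw) Ry(pitch) Rx(roll)).
In Python, from plant import robot gives the robot as it stands. Calls block until the motion is done:
- robot.goto(position, orientation): joint-space move of the TCP to a pose.
- robot.move_straight(position, vel=0.15, attitude=None, contact_N=None): straight line of the TCP; attitude=None keeps the orientation; vel is the mean speed in m/s. With contact_N (N) it stops when the force on the tool has changed by that much, and returns True; else False.
- robot.move_joints(angles): joint-space move.
- robot.grip(opening, strength=None): opening from 0.0 (shut) to 1.0 (fully open); strength is the grip in N (None keeps the last); returns when the fingers have stopped.
- robot.sleep(seconds).
- robot.inverse_kinematics(position, orientation): joint angles nearest the present ones, or None.
- robot.sense(): the state.
- robot.grab_frame(name): name is "scene" or "top" or "wrist"; returns a dict with "image" (420x560x3 uint8, red, green, blue), "range_z" (420x560 float32, m along the optical axis (not along the pixel's ray), 0 where there is no reading), "fx", "fy", "cx", "cy" (pixels), "R" (3x3) and "t" (3): a world point X has camera coordinates R X + t. Camera axes: x right, y down, z forward; pixel columns grow to the right and rows downward; lengths in m; the calibration is good to about 2 mm. A picture is of the moment at which its call begins.
A pose or a line that the arm cannot do raises robot.IKError and nothing moves.
- robot.close_job(): hands the job in, once; it reports no verdict.
The state is a dict: "t": time; "joint_pos": joint angles; "joint_velocities": joint speeds; "effort": joint torques, N m; "tcp_pos": TCP position; "tcp_rot": TCP orientation; "wrist_force": force on the tool from outside, world axes, zero at the start; "torque": the same for the moment, N m; "opening": opening from 0.0 (shut) to 1.0 (fully open).
Only numpy, scipy, OpenCV 4.12 (cv2) and the standard library are available. Lean on these libraries where they do the work, as an engineer would, in place of code of your own. Each camera call takes 0.05 s, during which the arm holds its last target.

TASK

Pick up the flat-bladed tool and use its blade, not your fingers, in the notch at the front of the closed wooden case to lever the hinged lid open until it stands past upright, then lay the tool back down flat on the bench. Take the round handle blank out of the case and seat it lengthwise in the V-cradle, centred end to end, and finish while still holding it there and pressing it down firmly (about 15 N) so that it bears on both sides of the V: do not let go. Leave the offcut, tape roll and whetstone where they are.

Things in the scene. Friction and masses are not known exactly. Their poses are not given: they have to be found in the camera images.
- blade_grip (a point): Flat-bladed tool on the bench: point on its centre line near its balance, 9 mm above the bench as it lies; x axis from handle to tip, z up. Wooden handle 20 wide, 18 high, from 80 mm behind this point to 20 ahead; brass ferrule of 17 diameter to 32 ahead; steel blade 16 wide, 3 thick, to 100 ahead. About 90 g.
- blade_tip (a point): The end of that tool's steel blade: 100 mm ahead of blade_grip along its x axis, on the centre line. The tool's axes.
- blade: The whole flat-bladed tool; origin on its underside, 9 mm below blade_grip; same axes.
- case: Wooden case fixed to the bench, 190 long (x), 140 wide (y), 62 high, walls 8, closed by its lid. Origin under its centre; x from its front (with the notch) towards the hinge at the back, y left across it, z up.
- case_notch (a point): Pry notch through the case's 8 mm front wall: point on the outer face, midway across the notch and 7 mm below the lid's underside. The notch is 50 wide; its bottom is 48 and its top (the lid's underside) 62 above the bench. Behind it a blade has room to reach 20 to 25 mm in from the outer face. Axes of the case.
- lid_hinge (a point): Hinge axis of the lid, along the case's y axis, on the top rim of the case's back wall, 190 mm behind the front face and 62 above the bench. Does not move. Axes of the case.
- lid (a joint): Lid angle in rad: 0 closed (lying on the rim), 1.57 upright, 1.95 its stop. The lid is a 7 mm plywood board 190 by 140, 90 g, flush with the case's outside; the front edge swings up and back about lid_hinge. The stiff hinge (about 0.12 N m of friction) keeps it where it is left.
- lid_edge (a point): Middle of the lid's free front edge, on its underside; moves with the lid, 190 mm from the hinge along the lid's own -x.
- blank_center (a point): Centre of the round wooden handle blank, a plain cylinder 32 in diameter and 120 long, x along its length (it may roll), 50 to 100 g. It starts in the case, lengthwise along the case's x, its centre 30 above the bench, on saddles that are clear of its middle (64 mm gap). Case floor 6 above the bench; 46 mm free on either side of it.
- blank: The handle blank; origin on the lower side of its middle as it starts, 16 mm from blank_center; x along its length.
- cradle_seat (a point): Where blank_center lies when the blank is seated: 54.6 mm above the bench, over the middle of the V-cradle. x along the V, y to the left across it, z up. Two 90-degree V sections, each 26 long, 56 wide, tops 50 above the bench, lie from 28 to 54 mm either side of the middle; the 56 mm gap between them is for the fingers, its floor 16 above the bench.
- cradle: The V-cradle, fixed to the bench: plywood base 160 (x, along the V) by 110 and 12 high, with the V sections on it. Origin under its centre; axes as cradle_seat.
- cheek_left: The V faces on the +y side of the cradle (both sections), sloping at 45 degrees; origin at the cradle's underside centre.
- cheek_right: The V faces on the -y side of the cradle (both sections), sloping at 45 degrees; origin at the cradle's underside centre.
- offcut: Bystander: wooden offcut 70 by 45 by 25; origin under its centre.
- tape_roll: Bystander: roll of tape lying flat, 68 diameter, 18 high; origin under its centre.
- whetstone: Bystander: grey sharpening stone 120 by 45 by 22; origin under its centre.
Mind the look-alikes: they are no part of the job. What is shaped like the case but blue or grey is not meant.

How it is judged:
By the outcome, as a careful person would: the job done as asked, in the order asked, and still so for the second after the job is handed in, while the arm keeps its last pose, push and grip.
It also fails if it takes over 72 s, if anything falls off the work surface, if the arm or the gripper's body presses on something with over 40 N, if the wrist force passes 120 N, or if a joint passes its speed limit or range.

## Working session

There is one attempt and no reset: what is moved stays moved. The work goes in short steps, each a Python script; the robot and the scene stay as the last script left them, time stands still between calls to the robot, and variables do not carry over. Pictures are saved under pics/ and viewed, and the job is handed in when it is done.

```bash
ls; mkdir -p pics; cat > h.py <<'E'
import numpy as np, cv2
from plant import robot
def snap(name, fn):
    f=robot.grab_frame(name); cv2.imwrite('pics/'+fn+'.png', f['image'][:,:,::-1]); np.savez('pics/'+fn+'.npz',**f); return f
def load(fn): return dict(np.load('pics/'+fn+'.npz'))
def cloud(f):
    z=f['range_z']; v,u=np.mgrid[:z.shape[0],:z.shape[1]]
    c=np.stack([(u-f['cx'])/f['fx']*z,(v-f['cy'])/f['fy']*z,z],-1)
    return (c-f['t'])@f['R']
def ray(f,u,v,h):
    d=np.array([(u-f['cx'])/f['fx'],(v-f['cy'])/f['fy'],1.])@f['R']; o=-f['t']@f['R']
    return o+d*(h-o[2])/d[2]
def proj(f,X):
    c=f['R']@np.asarray(X)+f['t']; return f['fx']*c[0]/c[2]+f['cx'],f['fy']*c[1]/c[2]+f['cy']
E
python3 - <<'E'
from h import *
for n in ['scene','top']:
    f=snap(n,n+'0'); print(n,-f['t']@f['R'],f['fx'])
print(robot.sense(), robot.nose_length)
E
```

```text
pics
scene [ 1.15145427 -0.31993077  1.22239684] 454.6345189017295
top [0.43294424 0.01540906 1.18228271] 436.8094127782693
{'t': 0.1, 'joint_pos': array([-1.15489153,  0.4693523 , -0.04855671,  1.53358075,  0.02406683,
        1.14098755, -0.08231487]), 'joint_velocities': array([ 2.52168583e-04, -2.84609028e-03, -6.46214009e-04, -2.39905186e-03,
        3.78823879e-04,  9.58758083e-05,  1.15354245e-03]), 'effort': array([ 1.23666643e-03, -5.11517394e+01, -4.64643748e-02, -2.38392037e+01,
        1.08492971e-02,  4.34118629e-03, -4.00642165e-06]), 'tcp_pos': array([0.29022227, 0.60886314, 0.24136927]), 'tcp_rot': array([3.14154494e+00, 1.74333453e-03, 1.12595780e+00]), 'wrist_force': array([ 0.16143533,  0.74369557, -0.120094  ]), 'torque': array([ 0.04454361, -0.01464864,  0.02264348]), 'opening': 0.9983293263515682} 0.011
```

View pics/scene0.png

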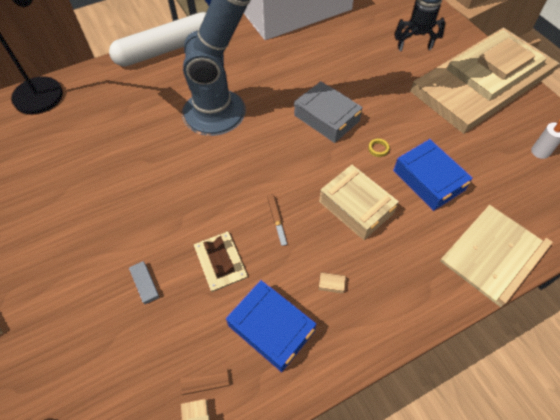

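View pics/top0.png

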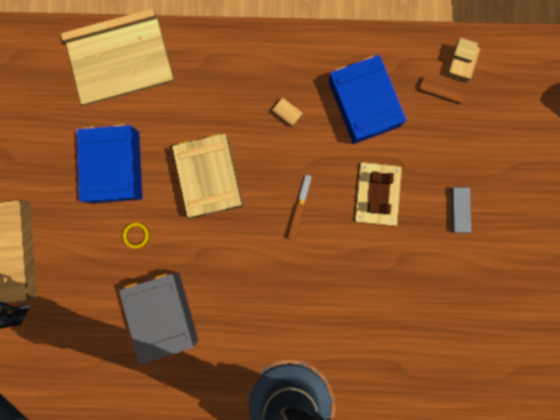

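```bash
python3 - <<'E'
from h import *
s=cv2.imread('pics/scene0.png');t=cv2.imread('pics/top0.png')
a=cv2.resize(s[155:255,300:420],None,fx=5,fy=5,interpolation=cv2.INTER_CUBIC)
cv2.imwrite('pics/z1.png',a)
b=cv2.resize(t[120:240,150:410],None,fx=3,fy=3,interpolation=cv2.INTER_CUBIC)
cv2.imwrite('pics/z2.png',b)
E
```

```text
(no output)
```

View pics/z1.png

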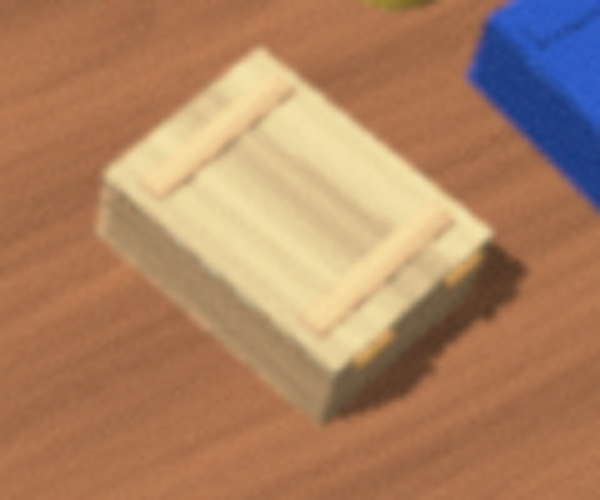

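View pics/z2.png

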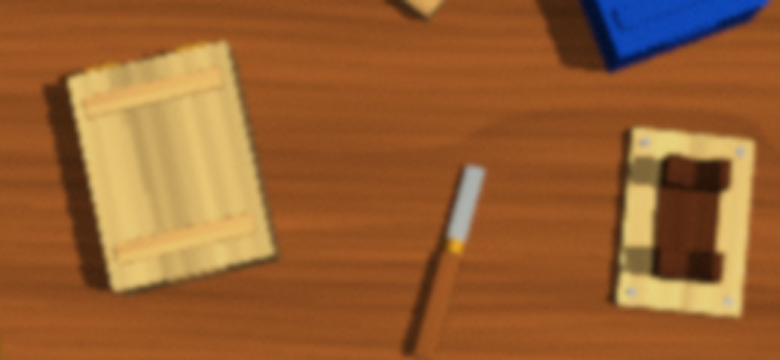

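```bash
cat > meas.py <<'E'
from h import *
def rect(pts):
    r=cv2.minAreaRect(pts[:,:2].astype(np.float32)*1000); return np.round(r[0],1),np.round(r[1],1),round(r[2],2)
def lm(mask,u,v):
    n,l=cv2.connectedComponents(mask.astype(np.uint8)); 
    return l==l[v,u]
if __name__=='__main__':
  for nm,cs,cr,bl in [('top0',(205,175),(361,170),(300,210)),('scene0',(360,200),(204,245),(276,215))]:
    f=load(nm); P=cloud(f); hsv=cv2.cvtColor(f['image'],cv2.COLOR_RGB2HSV)
    # lid: ray cast contour at z 0.069
    m=lm((P[...,2]>.062)&(P[...,2]<.085),*cs); print(nm,'lid',m.sum(),rect(P[m]), np.percentile(P[m][:,2],[5,50,95]))
    m=lm((P[...,2]>.006)&(P[...,2]<.1),*cr); print('cradle',m.sum(),rect(P[m]), np.percentile(P[m][:,2],[5,50,95]))
    # tool
    u,v=bl; print('pix',hsv[v,u],P[v,u])
    w=(P[...,2]>.004)&(P[...,2]<.04); sub=np.zeros_like(w); sub[v-45:v+45,u-25:u+25]=1
    m=w&sub; print('tool',m.sum(),rect(P[m]), np.percentile(P[m][:,2],[5,50,95]))
    g=sub&(hsv[...,1]<60)&(hsv[...,2]>90); print('steel',g.sum(),rect(P[g]),np.median(P[g][:,2]))
E
python3 meas.py
```

```text
top0 lid 4024 (array([594.3, 232.5]), array([196.3, 140.6]), 14.7) [0.06626608 0.0701235  0.07496808]
cradle 2442 (array([ 561. , -224.5]), array([114.5, 161.1]), 85.46) [0.00942333 0.01420852 0.05014143]
pix [ 12 200 161] [ 0.51080429 -0.0136044   0.01659248]
tool 755 (array([514.1, -12.6]), array([241. , 132.9]), 1.61) [0.00413795 0.01120114 0.02077177]
steel 147 (array([573.7, -24.8]), array([16.7, 64.7]), 75.98) 0.01095166314456059
scene0 lid 2548 (array([593.8, 231.5]), array([198.7, 144.8]), 14.5) [0.06495722 0.06968588 0.07500154]
cradle 1872 (array([ 559.9, -224.9]), array([113.4, 164.4]), 85.87) [0.00877239 0.01409186 0.04950298]
pix [ 12 140 175] [ 0.50896572 -0.00831846  0.02024421]
tool 631 (array([488. ,  -3.3]), array([160. , 324.9]), 60.79) [0.00412842 0.00769403 0.02051635]
steel 126 (array([570.8, -22.8]), array([20.1, 71.8]), 75.25) 0.010349678798275672
```

Candidates: case – wooden (207,175 top), blue (367,98) and (108,163), grey (157,317); only the wooden one matches, its brass hinges being on the far (+x) side, so the notch faces the robot. The tool with steel blade is at (300,207), its tip towards (306,180); the sticks at (440,90) and (487,65) have no blade. The cradle with dark V sections is at (379,194). The board pile (118,60) is neither a case nor a cradle. The enlarged crops confirm these three.

```bash
python3 - <<'E'
from h import *
def ik(x,y,z,yaw): return robot.inverse_kinematics([x,y,z],[np.pi,0,yaw])
c,s=np.cos(.2548),np.sin(.2548)
for d in (.0,.03): 
  q=ik(.502-c*(.082+d),.2085-s*(.082+d),.059,.2548+np.pi/2); print(q)
  q=ik(.502-c*(.082+d),.2085-s*(.082+d),.059,.2548-np.pi/2); print(q)
print(ik(.5105,-.009,.1,-.24+np.pi/2))
robot.goto([.45,-.005,.25],[np.pi,0,-.24+np.pi/2])
f=snap('wrist','w1'); print(robot.sense()['t'],robot.sense()['joint_pos'])
E
```

```text
[-0.47024662  0.39470275 -0.04740938  2.18555485  0.03420529  0.56199776
  1.28263329]
[-0.87921429  0.42368119  0.45617917  2.20816269 -0.33939059  0.57520478
 -1.48659162]
[-0.48869601  0.35975528 -0.04546811  2.24990879  0.0315239   0.5324865
  1.26717765]
[-0.91019537  0.38735077  0.46480079  2.27275168 -0.33334914  0.54388223
 -1.50345154]
[-0.25778279  0.38882486  0.23897205  2.06719546 -0.13968013  0.70040106
  1.40183455]
2.4167 [-0.44943215  0.08256831  0.39210115  2.04854501 -0.03705662  1.01693952
  1.29342689]
```

View pics/w1.png

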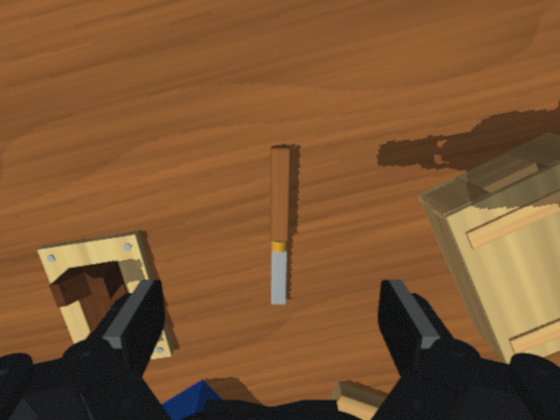

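The wrist view shows the whole tool: handle end (282,147), ferrule (279,246), blade tip (279,303). The notch-side wall of the case is at (440,190).

```bash
python3 - <<'E'
from h import *
f=load('w1'); hsv=cv2.cvtColor(f['image'],cv2.COLOR_RGB2HSV)
m=np.zeros(hsv.shape[:2],bool); m[240:320,255:300]=1
g=m&(hsv[...,1]<70)&(hsv[...,2]>100); g=g.astype(np.uint8)
b=cv2.minAreaRect(np.argwhere(g)[:,::-1].astype(np.float32)); p=cv2.boxPoints(b)
w=np.array([ray(f,u,v,.0105)[:2] for u,v in p])*1000; print(b,'\n',np.round(w,1))
for e in range(4): print(np.linalg.norm(w[e]-w[e-1]))
h=np.array([ray(f,282-.5,146.5,.018),ray(f,279,242,.018),ray(f,278.5,303.5,.0105)])*1000; print(h)
d=h[2]-h[0]; print(np.degrees(np.arctan2(d[1],d[0])),np.linalg.norm(d[:2]))
P=cloud(f); print(P[200,280],P[280,279],P[200,240])
E
```

```text
((278.5, 277.5), (53.0, 15.0), 90.0) 
 [[538.5 -25.5]
 [542.3  -9.6]
 [607.  -24.4]
 [602.9 -41.1]]
66.30146445263846
16.300730688084794
66.30687143015594
17.137866758293107
[[429.52005637  11.42702765  18.        ]
 [526.99452729 -13.98704096  18.        ]
 [604.31063146 -32.59454771  10.5       ]]
-14.136137421877317 180.24883976714483
[ 0.48223922 -0.00240642  0.01748813] [ 0.57613749 -0.02534165  0.00852821] [ 0.47734951 -0.04464105  0.00055542]
```

```bash
python3 - <<'E'
from h import *
o=[np.pi,0,-.2445+np.pi/2]
robot.goto([.5072,-.0082,.08],o)
robot.move_straight([.5072,-.0082,.0135],vel=.08,contact_N=8)
print(robot.sense()['tcp_pos'])
robot.grip(0.0,90); s=robot.sense(); print(s['opening'],s['wrist_force'])
w0=s['wrist_force']
robot.move_straight([.5072,-.0082,.16],vel=.1); s=robot.sense(); print(s['opening'],s['wrist_force']-w0,s['t'])
snap('wrist','w2'); snap('scene','s2')
E
```

```text
[ 0.50758561 -0.00827243  0.01382161]
0.21047280291060155 [-1.18291929  0.84850772  4.6248902 ]
0.2077734045473989 [ 1.50833596 -1.58215858 -5.34028792] 6.3917
```

View pics/w2.png

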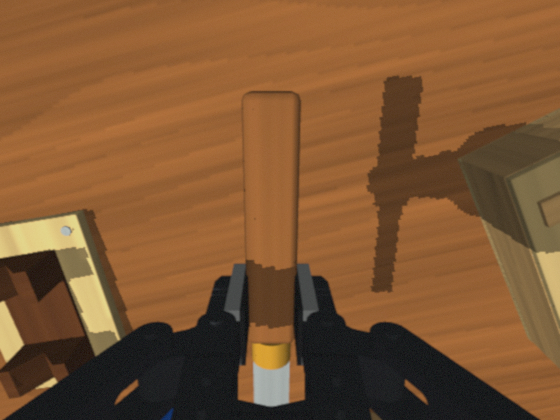

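View pics/s2.png

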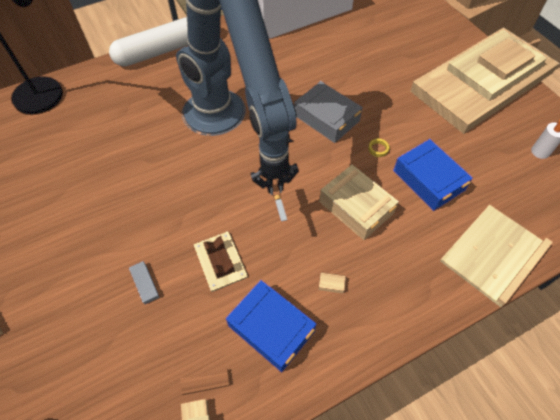

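The tool is gripped squarely, with the handle along (270,95–340) between the pads and the ferrule at (271,355). I'll check its level and refine the case pose with the front wall now visible.

```bash
python3 - <<'E'
from h import *
f=load('s2'); P=cloud(f); hsv=cv2.cvtColor(f['image'],cv2.COLOR_RGB2HSV)
print(robot.sense()['tcp_pos'],robot.sense()['tcp_rot'])
m=np.zeros(P.shape[:2],bool); m[195:225,268:295]=1
m&=(P[...,2]>.12)&(P[...,2]<.2); q=P[m]; o=np.argsort(q[:,0]); q=q[o]
for r in q[::max(1,len(q)//14)]: print(np.round(r*1000,1))
f=load('w2'); P=cloud(f)
for v in (110,150,200,240): print(np.round(P[v,270]*1000,1))
# case lid refined via edge lines from top0
f=load('top0'); P=cloud(f)
import meas
m=meas.lm((P[...,2]>.062)&(P[...,2]<.085),205,175)
cs=max(cv2.findContours(m.astype(np.uint8),0,1)[0],key=len)[:,0]
w=np.array([ray(f,u,v,.069)[:2] for u,v in cs])*1000
c0=np.array([594.,232.]);a=np.radians(14.6);R=np.array([[np.cos(a),np.sin(a)],[-np.sin(a),np.cos(a)]])
l=(w-c0)@R.T
for ax,sg,L in((0,-1,95),(0,1,95),(1,-1,70),(1,1,70)):
    k=(np.abs(l[:,1-ax])<(55 if ax==0 else 80))&(sg*l[:,ax]>L-15)
    p=np.polyfit(l[k,1-ax],l[k,ax],1); print(ax,sg,p,k.sum())
E
```

```text
[ 0.50688348 -0.00824287  0.15946235] [-3.14053532e+00  5.24335628e-04  1.32619866e+00]
[521.8 -21.9 149.3]
[530.  -10.2 162.2]
[535.8 -22.7 158.7]
[539.9 -18.5 161.2]
[544.6 -11.6 157.5]
[551.1 -21.4 153.1]
[557.  -15.  156.5]
[562.9 -30.7 155.9]
[569.4 -31.  154.9]
[574.4 -30.5 156.5]
[579.6 -27.1 156.2]
[585.4 -30.1 156.4]
[591.7 -27.3 158.3]
[596.9 -36.2 157.1]
[602.1 -35.9 153.9]
[435.8   9.  163.2]
[448.6   5.8 163.5]
[466.2   1.5 162.7]
[481.3  -2.3 162.5]
0 -1 [-1.94018579e-03 -9.67705673e+01] 42
0 1 [3.78393393e-04 9.34931383e+01] 46
1 -1 [ 1.47733032e-03 -6.90146635e+01] 59
1 1 [2.68717433e-03 6.90252974e+01] 60
```

```bash
cat > case.py <<'E'
import numpy as np
yaw=np.radians(14.6); C=np.array([.593,.2317]); u=np.array([np.cos(yaw),np.sin(yaw)])
O=[np.pi,0,yaw+np.pi/2-.0035]
def tcp(xf,zt): # tip at xf m beyond front face, tip axis height zt
    p=C+u*(xf-.095-.100); return [p[0],p[1],zt+.0045]
E
python3 - <<'E'
from h import *; from case import *
robot.goto(tcp(-.012,.13),O)
robot.move_straight(tcp(-.012,.055),vel=.12)
s=robot.sense(); print(s['t'],s['tcp_pos'],tcp(-.012,.055),s['opening'],s['wrist_force'])
snap('wrist','w3'); snap('scene','s3')
f=load('s3'); i=f['image'][140:260,260:420]; cv2.imwrite('pics/s3z.png',cv2.resize(i,None,fx=5,fy=5,interpolation=2)[:,:,::-1])
E
```

```text
8.1583 [0.39347555 0.17929107 0.05984222] [np.float64(0.3926842017102319), np.float64(0.17952164284367544), 0.0595] 0.20782103070662644 [-0.36736357  0.63110317 -1.05128297]
```

View pics/w3.png

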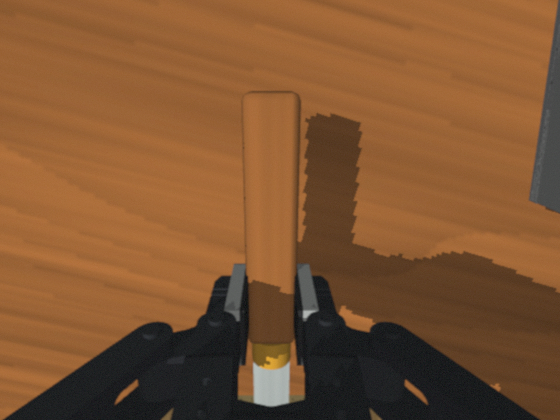

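View pics/s3z.png

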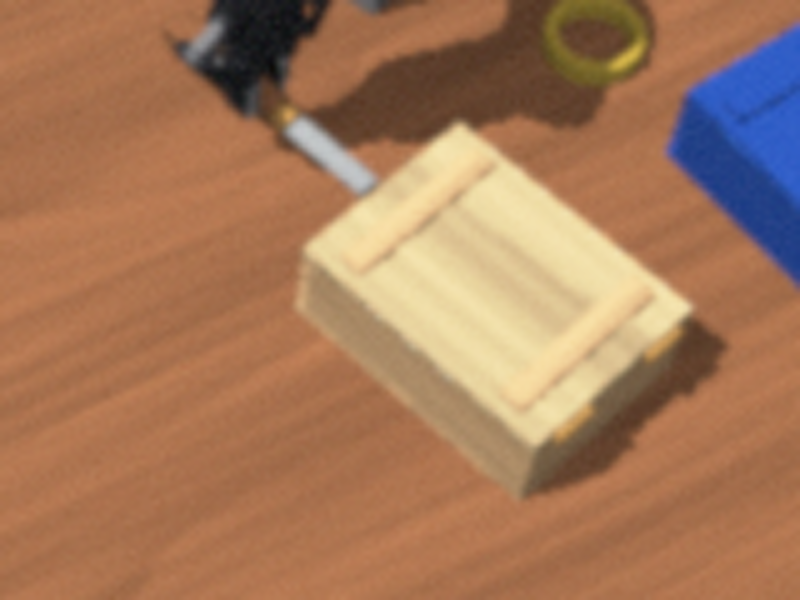

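The blade tip is at crop (370,190), centred on the front edge and just short of it. Next: insert, then lift a little.

```bash
python3 - <<'E'
from h import *; from case import *
w0=robot.sense()['wrist_force']
r=robot.move_straight(tcp(.016,.055),vel=.05,contact_N=5)
s=robot.sense(); print(r,s['t'],s['tcp_pos'],tcp(.016,.055),s['wrist_force']-w0)
# arc
if not r:
    rr=.174
    for th in np.radians([3,6,10]):
        xf=.190-rr*np.cos(th); z=.062+rr*np.sin(th)-.0015
        robot.move_straight(tcp(xf,z),vel=.05); s=robot.sense(); print(round(np.degrees(th)),s['wrist_force']-w0,s['opening'])
    snap('scene','s4')
    i=load('s4')['image'][140:260,260:420]; cv2.imwrite('pics/s4z.png',cv2.resize(i,None,fx=5,fy=5,interpolation=2)[:,:,::-1])
print(robot.sense()['t'])
E
```

```text
False 8.9667 [0.41950304 0.18639895 0.0593193 ] [np.float64(0.4197800584837271), np.float64(0.18657958487448265), 0.0595] [ 0.07388423 -0.98607968 -0.69654492]
3 [-0.01002959 -0.3985205   0.27495229] 0.20675305241359332
6 [ 0.14531765  0.68952726 -0.57440824] 0.20490613666653248
10 [-0.09713451 -0.00342222 -0.41354282] 0.20617747528412514
10.1833
```

View pics/s4z.png

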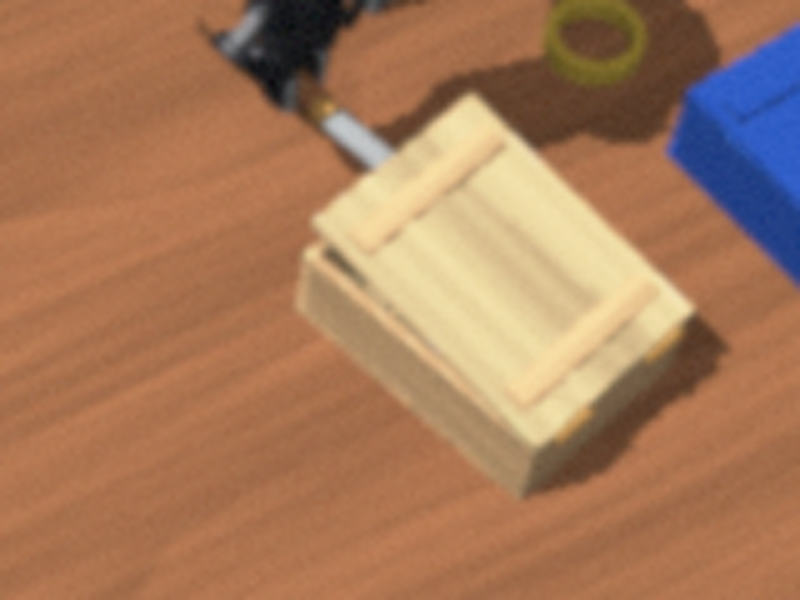

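The lid has risen with the blade under its front edge (crop 385,160). Continuing along the arc.

```bash
python3 - <<'E'
from h import *; from case import *
w0=robot.sense()['wrist_force']; rr=.174
for d in [20,30,40,50,60,70,80,90,98,106]:
    th=np.radians(d); xf=.190-rr*np.cos(th); z=.062+rr*np.sin(th)-.0015
    if robot.move_straight(tcp(xf,z),vel=.09,contact_N=15): print('contact',d);break
    s=robot.sense(); print(d,np.round(s['wrist_force']-w0,2))
snap('scene','s5'); print(robot.sense()['t'],robot.sense()['opening'])
E
```

```text
20 [ 0.08  0.31 -0.33]
30 [0.25 0.13 0.05]
40 [ 0.35 -0.84 -0.6 ]
50 [ 0.43 -0.94  0.75]
60 [-0.45 -0.53  0.49]
70 [ 0.44 -0.43 -0.71]
80 [-0.32 -0.02  0.14]
90 [-0.03 -0.33 -0.79]
98 [-0.49 -0.69  0.54]
106 [-0.26 -0.82 -0.19]
14.9333 0.20816989759569038
```

View pics/s5.png

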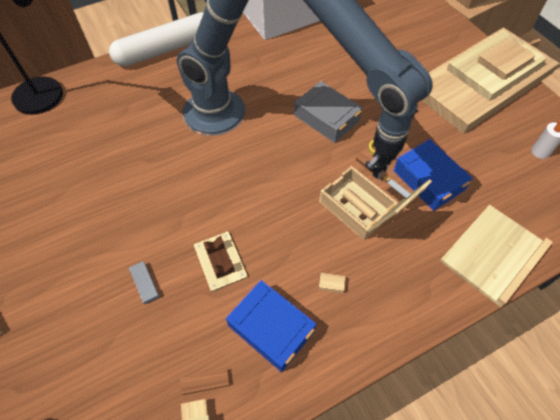

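The lid stands past upright (edge line 375,232–430,185) and the blank is visible in the case at (358,205). Retract and measure the lid angle before laying the tool down.

```bash
python3 - <<'E'
from h import *; from case import *
robot.move_straight(tcp(.15,.26),vel=.15)
f=snap('scene','s6'); P=cloud(f)
L=P-np.array([*C,0]); X=L[...,:2]@u; Y=L[...,:2]@np.array([-u[1],u[0]]); Z=P[...,2]
m=(Z>.08)&(Z<.27)&(X>.07)&(X<.2)&(abs(Y)<.068)
p=np.polyfit(Z[m],X[m],1); print(m.sum(),'lid past upright deg',np.degrees(np.arctan(p[0])),'x at .062',np.polyval(p,.062))
i=f['image'][130:260,290:450]; cv2.imwrite('pics/s6z.png',cv2.resize(i,None,fx=4.5,fy=4.5,interpolation=2)[:,:,::-1])
m=(abs(X)<.085)&(abs(Y)<.06)&(Z>.036)&(Z<.05); q=np.c_[X[m],Y[m],Z[m]]*1000; print(m.sum(),q.min(0),q.max(0),np.median(q,0))
print(robot.sense()['t'])
E
```

```text
332 lid past upright deg 18.805945337624383 x at .062 0.09307687989427636
317 [-78.51561163 -18.67174626  36.13151523] [68.1417923  59.62282005 49.67222455] [ 8.3853566  -4.51096213 43.64750865]
15.7583
```

View pics/s6z.png

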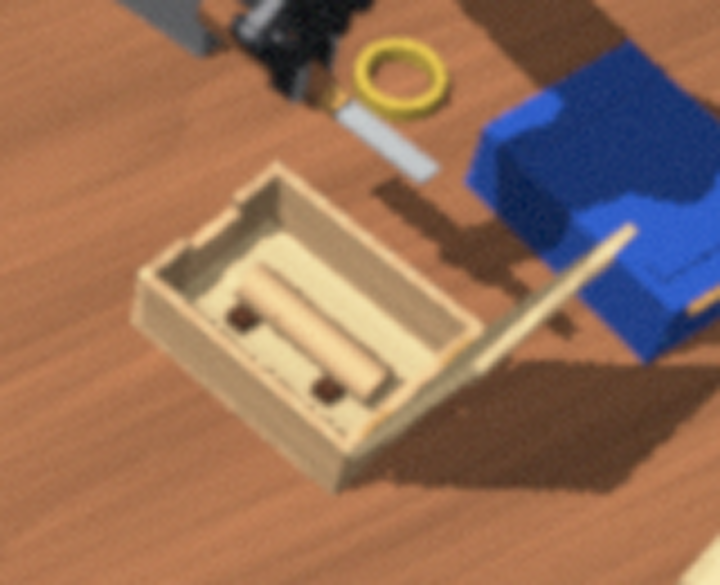

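The lid is 16–19° past upright, with the notch clear and the blank lying on its saddles. Now lay the tool down at its original spot.

```bash
python3 - <<'E'
from h import *
o=[np.pi,0,-.2445+np.pi/2]
robot.goto([.5072,-.0082,.10],o)
robot.move_straight([.5072,-.0082,.02],vel=.1)
print(robot.move_straight([.5072,-.0082,.0125],vel=.02,contact_N=4))
s=robot.sense();print(s['tcp_pos'],s['wrist_force'])
robot.grip(.6)
robot.move_straight([.5072,-.0082,.10],vel=.15)
# look down into the case with wrist camera
from case import *
p=C-u*.06
robot.goto([p[0],p[1],.25],O)
f=snap('wrist','w7'); snap('scene','s7');print(robot.sense()['t'])
P=cloud(load('s7')); g=P[205:250,265:290]; k=g[...,2]>.005; print('tool z',k.sum(),np.percentile(g[k][:,2],[10,50,99]))
E
```

```text
True
[ 0.5076132 -0.0081115  0.0140028] [-0.72542517  0.3570643   5.21692658]
20.475
tool z 278 [0.00689453 0.01362505 1.22239684]
```

View pics/w7.png

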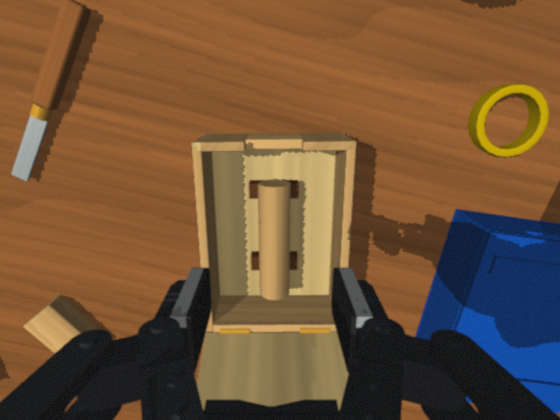

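View pics/s7.png

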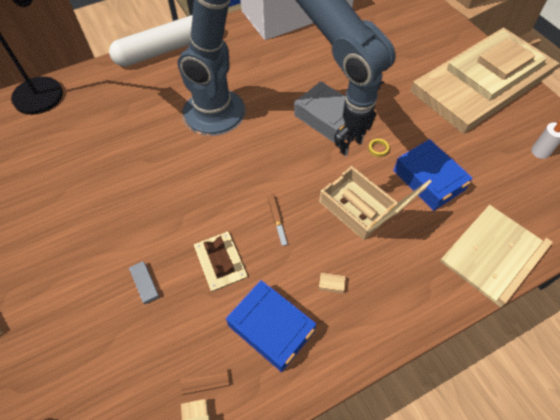

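```bash
python3 - <<'E'
from h import *; from case import *
for n in ('w7','s7'):
    f=load(n);P=cloud(f)
    L=P-np.array([*C,0]); X=L[...,:2]@u; Y=L[...,:2]@np.array([-u[1],u[0]]); Z=P[...,2]
    m=(abs(X)<.085)&(abs(Y)<.04)&(Z>.039)&(Z<.052); 
    nn,l,st,_=cv2.connectedComponentsWithStats(m.astype(np.uint8)); k=1+np.argmax(st[1:,4]); m=l==k
    q=np.c_[X[m],Y[m],Z[m]]*1000; print(n,len(q),np.percentile(q,[1,50,99],axis=0).round(1)); print(np.degrees(np.polyfit(q[:,0],q[:,1],1)[0]/1),np.polyval(np.polyfit(q[:,0],q[:,1],1),0))
    # rim check
    m=(Z>.055)&(Z<.068)&(abs(X)<.11)&(abs(Y)<.085); q=np.c_[X[m],Y[m]]*1000; print(np.percentile(q,[.5,99.5],axis=0))
f=load('w7')
for a,b in ((275,181.5),(274.5,298.5)):
    w=ray(f,a,b,.046)[:2]-C; print(w@u*1000, w@[-u[1],u[0]]*1000)
E
```

```text
w7 2912 [[-52.4 -12.7  39.3]
 [  2.3   0.1  44. ]
 [ 65.5  12.4  46.7]]
0.12861515643321947 -0.11717839449663425
[[-96.83297422 -69.83171934]
 [ 95.84030614  69.52701906]]
s7 278 [[-52.  -16.2  39.2]
 [ 11.1  -3.7  44. ]
 [ 67.   11.6  51.4]]
0.41454871443148056 -3.0831825972252322
[[-96.50653397 -72.46515617]
 [ 94.85130041  71.00215684]]
-57.83323664287373 1.4432830137377517
65.17082774818249 0.6419048367945744
```

```bash
python3 - <<'E'
from h import *; from case import *
v=np.array([-u[1],u[0]]); p=C+u*.0055
robot.grip(.65)
robot.goto([p[0],p[1],.13],O)
r=robot.move_straight([p[0],p[1],.023],vel=.1,contact_N=8)
s=robot.sense();print(r,s['tcp_pos'],s['wrist_force'])
robot.grip(0,80); s=robot.sense();print(s['opening'],s['wrist_force'])
robot.move_straight([p[0],p[1],.17],vel=.12)
s=robot.sense();print(s['opening'],s['wrist_force'],s['t'],s['tcp_pos'])
snap('wrist','w8'); snap('scene','s8')
E
```

```text
False [0.59893279 0.23327503 0.02374187] [-0.07389043  0.17791421  1.15794477]
0.3523421628206525 [-0.29039159 -0.12523061  5.19930662]
0.35161980034277973 [ 0.35982829  0.1867612  -1.0576524 ] 24.25 [0.59773203 0.23294799 0.16899909]
```

View pics/w8.png

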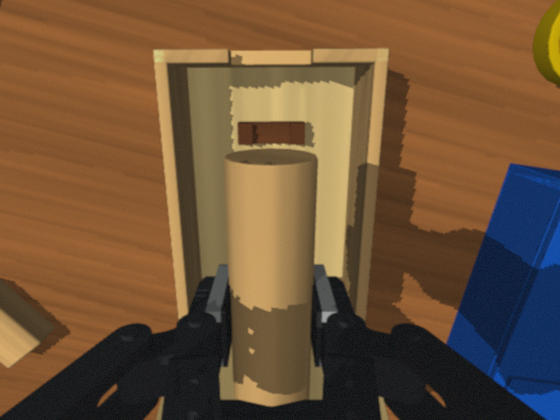

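View pics/s8.png

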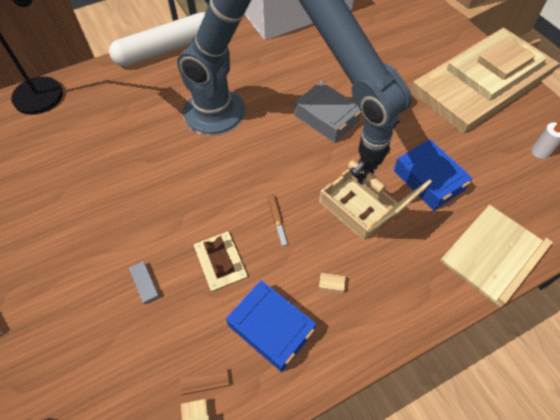

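The blank is held at its middle: its ends are at (270,155) and (270,400) in the wrist view, and the case is empty. I'll measure the in-hand offset and refine the cradle.

```bash
python3 - <<'E'
from h import *; from case import *
import meas
s=robot.sense(); T=s['tcp_pos']
f=load('w8');P=cloud(f);L=P-T; X=L[...,:2]@u; Y=L[...,:2]@np.array([-u[1],u[0]]); Z=L[...,2]
m=np.zeros(Z.shape,bool); m[140:410,228:315]=1; m&=(Z>.012)&(Z<.032)
q=np.c_[X[m],Y[m],Z[m]]*1000; print(np.percentile(q,[0.5,50,99.5],axis=0).round(1))
for lo in range(-65,70,10):
    k=(q[:,0]>lo)&(q[:,0]<lo+10)
    if k.sum()>5: print(lo,k.sum(),np.percentile(q[k][:,2],95).round(1),np.median(q[k][:,1]).round(1))
for nm,cr in [('top0',(361,170)),('s7',(204,245)),('scene0',(204,245))]:
    f=load(nm);P=cloud(f); c0=np.array([.5605,-.2247]);a=np.radians(-4.3); R=np.array([[np.cos(a),np.sin(a)],[-np.sin(a),np.cos(a)]])
    m=meas.lm((P[...,2]>.006)&(P[...,2]<.1),*cr)
    hh=.012
    cs=max(cv2.findContours(m.astype(np.uint8),0,1)[0],key=len)[:,0]
    l=(np.array([ray(f,x,y,hh)[:2] for x,y in cs])-c0)@R.T*1000
    if nm=='top0':
      for ax,sg,H in((0,-1,80),(0,1,80),(1,-1,55),(1,1,55)):
        k=(np.abs(l[:,1-ax])<(45 if ax==0 else 70))&(sg*l[:,ax]>H-15); p=np.polyfit(l[k,1-ax],l[k,ax],1); print(ax,sg,np.degrees(p[0]),p[1])
    m2=m&(P[...,2]>.044)&(P[...,2]<.056); l=(P[m2][:,:2]-c0)@R.T*1000
    for sg in(-1,1):
        k=sg*l[:,0]>15; print(nm,'sec',k.sum(),np.percentile(l[k],[3,97],axis=0).round(1))
E
```

```text
[[-58.6 -15.   12.2]
 [-19.9   0.1  19.8]
 [ 34.   14.9  22.6]]
-65 1358 21.9 -0.0
-55 2631 21.9 0.2
-45 2466 21.9 -0.1
-35 2275 21.9 -0.1
-25 2094 21.8 0.1
-15 2073 21.7 0.1
-5 2008 21.7 0.1
5 1832 21.8 0.1
15 1561 21.6 0.0
25 1316 21.5 0.0
35 56 16.6 10.7
0 -1 0.02559963724518372 -78.40850623672132
0 1 0.09338109851262527 79.36764078823933
1 -1 -0.26687659101244915 -51.71742452407427
1 1 0.15536413038095193 56.43724212735558
top0 sec 138 [[-52.9 -24.7]
 [-28.5  30. ]]
top0 sec 132 [[ 29.1 -25.3]
 [ 53.2  30. ]]
s7 sec 98 [[-53.5 -25.2]
 [-28.   28.5]]
s7 sec 105 [[ 29.2 -25.7]
 [ 54.8  28.4]]
scene0 sec 101 [[-53.8 -25.3]
 [-26.3  28.2]]
scene0 sec 109 [[ 28.1 -25.4]
 [ 54.2  28.2]]
```

```bash
python3 - <<'E'
from h import *; from case import *
T=robot.sense()['tcp_pos']; f=load('w8');P=cloud(f)
L=P-T; X=L[...,:2]@u*1000; Z=L[...,2]*1000
for v in list(range(146,172,3))+list(range(380,412,3)): print(v,X[v,270].round(1),Z[v,270].round(1),f['image'][v,270])
q=[robot.inverse_kinematics([.561,-.2229,.05],[np.pi,0,np.radians(-4.3)+s*np.pi/2]) for s in(1,-1)]; print(q)
E
```

```text
146 -35.6 -163.3 [203 176 114]
149 -58.5 -7.6 [115  93  59]
152 -58.5 -0.7 [105  85  54]
155 -58.5 5.5 [97 79 50]
158 -58.5 10.8 [100  79  58]
161 -58.5 15.6 [93 75 48]
164 -58.4 20.1 [107  85  55]
167 -58.1 22.8 [201 160 101]
170 -56.8 21.4 [196 156  97]
380 21.7 20.9 [114  91  59]
383 23.0 21.1 [112  90  57]
386 23.3 22.2 [115  91  62]
389 25.6 21.2 [111  88  59]
392 26.0 22.3 [141 112  72]
395 28.8 20.8 [191 150  94]
398 29.8 21.2 [191 152  96]
401 30.3 22.1 [192 152  97]
404 32.0 21.9 [191 152  96]
407 -10.1 63.5 [51 45 33]
410 -10.4 64.7 [22 26 27]
[array([-0.0056479 ,  0.61178627,  0.43098177,  1.88609185, -0.37117436,
        0.72282223,  2.13410498]), array([-0.40694465,  0.89236017,  1.10372526,  1.9073596 , -0.96981037,
        1.00255792, -0.49339878])]
```

```bash
cat > crad.py <<'E'
import numpy as np
cy=np.radians(-4.3); cu=np.array([np.cos(cy),np.sin(cy)]); cv_=np.array([-cu[1],cu[0]])
S=np.array([.5610,-.2229]); OC=[np.pi,0,cy+np.pi/2-.0035]
def ct(dx,dy,z): p=S+cu*(dx-.0015)+cv_*dy; return [p[0],p[1],z]
E
python3 - <<'E'
from h import *; from crad import *
robot.goto(ct(0,0,.15),OC); robot.move_straight(ct(0,0,.075),vel=.1); robot.sleep(.2)
s=robot.sense(); print(s['t'],s['tcp_pos']-ct(0,0,.075),s['wrist_force'],s['opening'])
snap('scene','s9');snap('wrist','w9');snap('top','t9')
i=load('s9')['image'][200:310,150:290]; cv2.imwrite('pics/s9z.png',cv2.resize(i,None,fx=5,fy=5,interpolation=2)[:,:,::-1])
E
```

```text
27.125 [ 0.00043954 -0.00016164  0.00070297] [-0.53809011  0.09435863 -0.45049373] 0.34847278537537435
```

View pics/s9z.png

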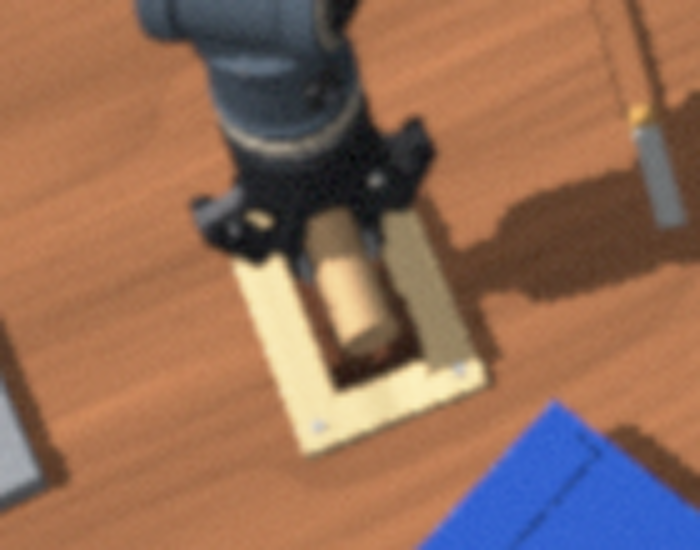

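View pics/w9.png

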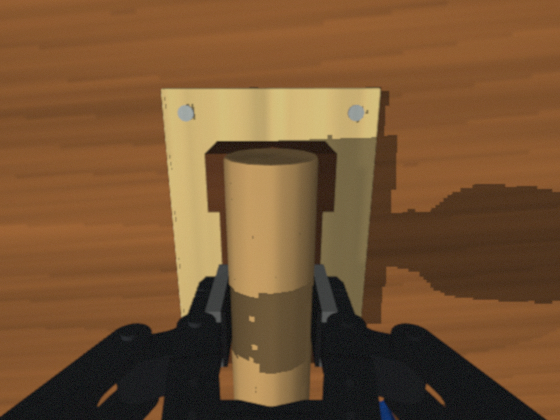

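The blank hangs over the V, symmetric in the wrist view: V section columns 207–335, blank columns 224–316. Checking numerically in this same view.

```bash
python3 - <<'E'
from h import *; from crad import *
f=load('w9');P=cloud(f); T=robot.sense()['tcp_pos']
L=P-T; X=L[...,:2]@cu*1000; Y=L[...,:2]@cv_*1000; Z=P[...,2]*1000
m=(Z>46)&(Z<53)&(X<-20)&(X>-70)&(abs(Y)>20)&(abs(Y)<35); 
for sg in(1,-1):
    k=m&(sg*Y>0); print(sg,k.sum(),'X',np.percentile(X[k],[1,99]).round(1),'Y',np.percentile(Y[k],[1,99]).round(1))
m=(Z>70)&(Z<100)&(abs(Y)<17)&(X<-45)&(X>-70); print('blank end',np.percentile(X[m],[1,5,50]).round(1),'Y',np.percentile(Y[m],[1,50,99]).round(1))
m=(Z>9)&(Z<15)&(X<-40)&(X>-95)&(abs(Y)<70); print('base',m.sum(),np.percentile(X[m],[.5,99]).round(1))
for lo in(-80,-70,-60,-50):
    k=m&(X>lo)&(X<lo+6); print(lo,np.percentile(Y[k],[.5,99.5]).round(1))
E
```

```text
1 1050 X [-53.2 -27.5] Y [20.1 27.5]
-1 1105 X [-53.3 -27.7] Y [-28.3 -20.4]
blank end [-58.4 -58.3 -53.7] Y [-15.3  -0.3  14.8]
base 13550 [-79.2 -40.9]
-80 [-54.6  53.5]
-70 [-54.6  53.8]
-60 [-54.6  53.8]
-50 [-54.9  54. ]
```

```bash
python3 - <<'E'
from h import *; from crad import *
A=(-.0009,-.0002)
robot.move_straight(ct(*A,.056),vel=.06); robot.sleep(.3)
w0=np.mean([robot.sense()['wrist_force'] for _ in range(1)],0); 
def wf(n=8):
    a=[]
    for _ in range(n): a.append(robot.sense()['wrist_force']); robot.sleep(.03)
    return np.mean(a,0)
w0=wf(); np.save('w0.npy',w0); print('w0',w0)
r=robot.move_straight(ct(*A,.043),vel=.015,contact_N=5); s=robot.sense(); print(r,s['tcp_pos'],wf()-w0,s['t'])
z=s['tcp_pos'][2]-.0005
for k in range(14):
    F=wf()-w0; print(round(z,4),F.round(2),robot.sense()['tcp_pos'][2].round(4),robot.sense()['torque'].round(2))
    if F[2]>13.5: break
    z-=.0004; robot.move_straight(ct(*A,z),vel=.01); robot.sleep(.15)
s=robot.sense();print(s['t'],s['opening'],z); open('z.txt','w').write(str(z))
E
```

```text
w0 [ 0.13590583 -0.11060209 -0.59805213]
True [ 0.5585926  -0.22297492  0.0486356 ] [-0.56489967  0.42376055  5.7933363 ] 28.875
0.0481 [-0.47  0.7   5.83] 0.0486 [ 0.11  0.09 -0.07]
0.0477 [-2.59  1.44  9.06] 0.0486 [ 0.25  0.51 -0.04]
0.0473 [-3.49  2.09 11.78] 0.0486 [ 0.39  0.7  -0.12]
0.0469 [-4.14  2.38 14.72] 0.0486 [ 0.42  0.86 -0.09]
31.4083 0.3511439639454808 0.04693559515073454
```

About 15 N with both cheeks loaded: the lateral 2.4 N means roughly 8.5 N and 6 N horizontally on the two sides. There is a small lateral preload, so I'll ease it and check visually.

```bash
python3 - <<'E'
from h import *; from crad import *
w0=np.load('w0.npy'); z=float(open('z.txt').read())
def wf(n=10):
    a=[]
    for _ in range(n): a.append(robot.sense()['wrist_force']); robot.sleep(.03)
    return np.mean(a,0)
for dx,dy in((-.0013,.0001),(-.0016,.0003)):
    robot.move_straight(ct(dx,dy,z),vel=.01); robot.sleep(.3); s=robot.sense(); print((wf()-w0).round(2),s['tcp_pos'],s['tcp_rot'],s['opening'])
snap('wrist','w10');snap('scene','s10');snap('top','t10')
f=load('w10');P=cloud(f); T=robot.sense()['tcp_pos']
L=P-T; X=L[...,:2]@cu*1000; Y=L[...,:2]@cv_*1000; Z=P[...,2]*1000
m=(Z>46)&(Z<53)&(X<-20)&(X>-70)&(abs(Y)>20)&(abs(Y)<35)
for sg in(1,-1):
    k=m&(sg*Y>0); print(sg,k.sum(),'X',np.percentile(X[k],[1,99]).round(1),'Y',np.percentile(Y[k],[1,99]).round(1))
m=(Z>54)&(Z<74)&(abs(Y)<17)&(X<-45)&(X>-70); print('blank end',np.percentile(X[m],[1,5,50]).round(1),'Y',np.percentile(Y[m],[1,50,99]).round(1))
m=(abs(Y)<2)&(Z>60)&(Z<80)
for lo in range(-58,35,15):
    k=m&(X>lo)&(X<lo+8); print(lo,k.sum(),np.median(Z[k]).round(1))
print(robot.sense()['t'])
i=f=load('s10')['image'][200:310,150:290]; cv2.imwrite('pics/s10z.png',cv2.resize(i,None,fx=5,fy=5,interpolation=2)[:,:,::-1])
E
```

```text
[-3.31  1.78 13.23] [ 0.55861003 -0.22296499  0.04855612] [-3.14118063e+00 -9.05021259e-04  1.49190198e+00] 0.3533599559147691
[-2.41  1.02 12.66] [ 0.5586011  -0.22291547  0.04853721] [ 3.14134887e+00 -4.98057112e-04  1.49188309e+00] 0.35160674943138476
1 1534 X [-52.3 -26.3] Y [20.1 27.9]
-1 1557 X [-52.4 -26.6] Y [-28.  -20.1]
blank end [-58.6 -58.5 -53.1] Y [-15.2  -0.1  15. ]
-58 357 70.0
-43 300 70.1
-28 264 70.1
-13 224 70.1
2 212 70.1
17 191 70.1
32 24 69.6
33.325
```

View pics/w10.png

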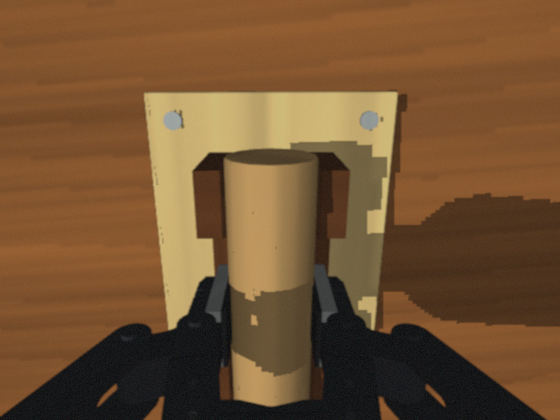

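View pics/s10.png

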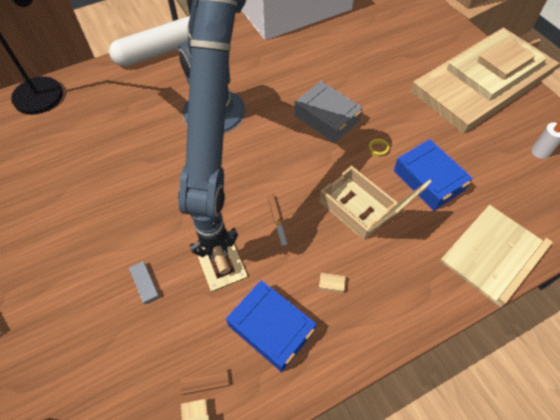

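Seated: its top is level at 70 mm, it is centred within 0.3 mm along the V, and laterally symmetric. The push eased to 12.7 N, so I'll bring it back to 15 N and hand in.

```bash
python3 - <<'E'
from h import *; from crad import *
w0=np.load('w0.npy'); z=float(open('z.txt').read())
def wf(n=12):
    a=[]
    for _ in range(n): a.append(robot.sense()['wrist_force']); robot.sleep(.03)
    return np.mean(a,0)
for k in range(5):
    z-=.00035; robot.move_straight(ct(-.0019,.0004,z),vel=.01); robot.sleep(.3); F=wf()-w0; print(F.round(2))
    if F[2]>14.6: break
robot.sleep(.5); print((wf()-w0).round(2),robot.sense()['tcp_pos'],robot.sense()['opening'],robot.sense()['t'])
robot.close_job()
E
```

```text
[-2.73  1.53 14.12]
[-3.37  1.64 16.83]
[-3.5   1.67 16.57] [ 0.55860478 -0.22295073  0.04853934] 0.35122648320394184 36.125
the job is handed in; nothing more can be done
```

I carried out the whole job and handed it in at about 36 s. The arm is still holding the blank in the V-cradle and pressing it down.

- **Lid:** I put the tool's blade 16 mm into the notch and lifted the lid along its arc. It measured about 19° past upright after I withdrew the blade; the arc I followed was 16°. It still stood open in the last picture.
- **Tool:** I laid it back flat on the bench where it came from. The scene and wrist pictures show it lying there, but the height check had stray readings and does not settle flatness on its own.
- **Blank:** It is seated lengthwise and level, with its top at 70 mm. It is centred along the V within about 0.3 mm.
- **Final push:** The last reading was 16.6 N downward, slightly above the 15 N asked. A side force of about 1.7 N means both sides of the V carry load, but not quite equally.
- **Remaining disagreement:** A force of about 3.5 N along the V remained that I could not fully remove. The blank did not slip.

In the final scene picture the offcut, tape roll and whetstone look unmoved. I judged that by eye and did not measure it.

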